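# Hold the test pen on a board's ringed test point

## Robot

A 6-joint arm with a two-finger parallel gripper is mounted at the origin on the work surface. World frame = base frame: x ahead of the robot, y to its left, z up, the work surface at z = 0. Lengths are in m, angles in rad, forces in N, time in s.
With the tool pointing down it reaches from about 0.25 to 0.725 m from the base axis. Payload 4 kg.
Tool frame: the origin (TCP) lies on the centre line of the jaws, within the pads' length; the fingertips stand 22 mm ahead of it and the grasp point (between the pads) lies 3 mm ahead of it; z points along the fingers, y is the line along which they close (so a half turn about z gives the same grasp; the last joint's range is limited). The gripper opens to 85 mm and grips with 20 to 120 N. Pads are 22 mm wide; open, the fingers measure 114 mm over their backs; the gripper's body (76 mm by 85 mm) begins 54 mm behind the grasp point. The pads swing forward as they close: fully open they stand 13 mm farther back than shut.
Start: joints at [1.151, 0.241, 0.005, 1.335, 0, 1.571], TCP at [0.204, 0.457, 0.253] pointing down, gripper open.
Joint ranges: [-2.72, 2.72], [-1.05, 1.87], [-1.09, 1.28], [-1.99, 2.15], [-1.42, 1.44], [-3.14, 3.14]. Speed limits (rad/s): [2.79, 2.79, 3.14, 3.14, 3.14, 3.14].

## Interface

Orientations are given as a unit quaternion [x, y, z, w].
In Python, from workcell import bot gives the robot as it stands.
- The arm moves only by the shell command python3 -m inch 'ROWS'. ROWS is JSON, one flat list of numbers, 7 for each row, row after row: the shift along the world's x, y, z in mm, then the turn, a rotation vector about the world's x, y, z in rad, then the opening in per cent of the stroke, from 0 (shut) to 100 (fully open). A call has 1 to 8 rows; each row is the pose to reach, as a shift and turn from the pose commanded when the call began; what a row does not reach only later rows make up. A row lasts 1/12 s, in which the tool goes at most 41.7 mm and 7.16 degrees, less where a joint would pass 70% of its speed; a pose out of reach is approached as far as the arm can. A call with a gripper value outside its range is refused whole. The fingers move at their own pace and stop on an object; the grip force is fixed at half the most. Time passes only in rows, so rows that repeat a pose let the fingers close. It gives the time, the measured TCP pose, the force, the opening and the grip force at its end, in the units of the state.
- bot.get_obs(): the state, without advancing time (a new reading comes with each control period).
- bot.camera(name): name is "scene" or "side" or "wrist"; returns the picture (420x560x3 uint8, blue, green, red); there is no depth.
- bot.camera_info(name): a dict with "intrinsics" (3x3 intrinsics, pixels), "camera_from_world" (4x4, takes a point from world to camera coordinates); the wrist camera has in their place "hand_eye" (4x4, takes a point from camera to tool coordinates, whose origin is the TCP and whose axes are the flange's). Camera axes: x right, y down, z forward; pixel columns grow to the right and rows downward; lengths in m; the calibration is good to about 2 mm. A picture is of the moment at which its call begins: read the wrist's pose just before it. camera_info takes no time and is no camera call.
- bot.job_done(): hands the job in; it is judged then, once.
Trained networks look in the newest picture that a camera, given by its name, has taken for a name from the list of things; names that differ only in an ending like _2 or _b are one class to them, and where a whole thing is asked for, a point or a joint stands for the part that bears it (a point fixed in the world has none). Each returns a list of dicts, best first, with "confidence" (0 to 1); they miss things now and then, are a little off and sometimes report something else, mostly with a low value. They report only what shows in the picture. A call takes as long as a camera call. They do not tell look-alikes from the thing itself.
- bot.silhouettes(camera, target): "mask" (420x560 bool, what is visible of it) and "uv" ([column, row] in pixels, amid what is visible of it).
- bot.spot_point(camera, target): "uv" ([column, row] in pixels: a listed point, or the origin of a listed thing).
The state is a dict: "clock": time; "joint_pos": joint angles; "joint_vel": joint speeds; "tau": joint torques, N m; "eef_pos": TCP position; "tool_rot": TCP orientation; "ft_force": force on the tool from outside, world axes, zero at the start; "ft_torque": the same for the moment, N m; "grip_width": finger opening in m; "grasp_force": force on a finger pad.
Only numpy, scipy, OpenCV 4.12 (cv2) and the standard library are available. Lean on these libraries where they do the work, as an engineer would, in place of code of your own. Each camera call takes 0.05 s, during which the arm holds its last target. There are 200 camera calls.

## Task

The circuit board in the tilted holder has to be checked at its ringed test point. Draw the orange test pen out of the wooden tool block, feel its sprung tip down onto the gold land inside the white ring with the pen square to the face of the board, and press lightly, so that the tip is pushed in about half-way and not hard against its stop. Finish while still holding the pen there, steady; the board must keep its tilt, and the spool, bottle, screwdriver and parts tray must be left where they are.

Things in the scene. Friction and masses are not known exactly. Their poses are not given: they have to be found in the camera images.
- pen: orange cordless test pen, 60 g, upright in the block. Origin: point of the free tip; z runs to the tail. Along z, mm: sprung steel tip, 4 thick, 0-12; black nose, 10 thick, 12-55; guard disc, 20 across, 55-60; round barrel 15 thick, 60-142 (black from 126). Hold it by the barrel at 80 or above. In the block the guard rests on the top and the tip is 7 mm above the bench; it must rise 55 mm
- pen_tip (a point): the point of the pen's sprung tip, where it is now (it moves into the pen as the tip is pressed)
- plunger (a joint): how far the tip is pushed into the pen, in m: 0 when free, 0.008 when hard against its stop. It begins to give at 0.6 N, takes 1.6 N at half-way (0.004) and 2.6 N at the stop; beyond the stop the pen is rigid
- stand: wooden tool block, 60 x 180 x 62 mm high, fixed; origin at the centre of its underside. The pen's hole (14 mm across, 58 mm deep) is in its top at x = 0, y = -60 mm in its frame. At the other end (y = 29 to 85 mm) stand three small screwdrivers and tweezers, fixed, up to 140 mm above the bench
- board: green circuit board, 110 (its x) by 160 mm (y), short edges in aluminium jaws, tilted about its y axis by 14 to 29 degrees, -x edge low; friction (2.5 N m) keeps the tilt. Origin: centre of its top face, 115 mm above the bench; z is square to the face, outward. Parts on it up to 28 mm high along the +x side, 11 mm near the -x edge; none over 4 mm high within 35 mm of the ringed land
- land (a point): centre of the ringed test land on the board's top face, at x = -16 mm, y = -30 mm in the board's frame; its axes are the board's. It is a round gold land 10 mm across inside a white printed ring 15 to 20 mm across. Two other gold lands on the board have no ring
- board_corner (a point): left corner of the board's low edge (x = -55 mm, y = 80 mm in the board's frame), on its top face
- holder: blue board holder, fixed to the bench, 110 x 246 mm on the bench; two uprights with black tilt knobs, up to 129 mm high, carry the board between them. Its origin is the centre of its underside, its y axis runs along the tilt axis
- spool: spool of solder, 60 mm across, 46 mm high, standing; leave it alone. Origin at the centre of its underside
- bottle: white dispenser bottle with a blue band and red cap, 54 mm across, 130 mm high; leave it alone. Origin at the centre of its underside
- driver: green-handled screwdriver, 150 mm long, 26 mm thick, lying on the bench; leave it alone. Origin under its middle, x along it to the blade
- tray: blue parts tray with screws, 80 x 110 x 24 mm; leave it alone. Origin at the centre of its underside
Not all that is in view belongs to the job. There is more than one size of the pen; the one meant has the size given above.

How it is judged:
By the outcome, as a careful person would: the job done as asked, in the order asked, and still so for the second after the job is handed in, while the arm keeps its last pose, push and grip.
It also fails if it takes over 45 s, if anything falls off the work surface, if the arm or the gripper's body presses on something with over 40 N, if the wrist force passes 120 N, or if a joint passes its speed limit or range.

## Working session

There is one attempt and no reset: what is moved stays moved. The work goes in short steps, Python scripts to look and compute and a shell command to move; the robot and the scene stay as the last step left them, time stands still between calls to the robot, and variables do not carry over. Pictures are saved under pics/ and viewed, at most 10 in all, crops included, and the job is handed in when it is done.

```bash
mkdir -p pics
cat > h.py <<'E'
import numpy as np,cv2
from workcell import bot
from scipy.spatial.transform import Rotation as R
def cam(n):
    i=bot.camera_info(n);K=np.array(i["intrinsics"])
    if "camera_from_world" in i: return K,np.array(i["camera_from_world"])
    o=bot.get_obs();T=np.eye(4);T[:3,:3]=R.from_quat(o["tool_rot"]).as_matrix();T[:3,3]=o["eef_pos"]
    return K,np.linalg.inv(T@np.array(i["hand_eye"]))
def proj(c,p):
    K,T=c;q=np.atleast_2d(p)@T[:3,:3].T+T[:3,3];q=q@K.T;return q[:,:2]/q[:,2:]
def ray(c,uv):
    K,T=c;d=T[:3,:3].T@np.linalg.inv(K)@[uv[0],uv[1],1];return -T[:3,:3].T@T[:3,3],d/np.linalg.norm(d)
def atz(c,uv,z):
    o,d=ray(c,uv);return o+d*(z-o[2])/d[2]
def tri(l):
    A=0;b=0
    for c,uv in l:
        o,d=ray(c,uv);P=np.eye(3)-np.outer(d,d);A=A+P;b=b+P@o
    x=np.linalg.solve(A,b);return x,[np.round(proj(c,x)[0]-uv,1) for c,uv in l]
E
python3 - <<'E'
from h import *
np.set_printoptions(precision=4,suppress=True)
ims=[]
for n in ["scene","side","wrist"]:
    im=bot.camera(n);ims.append(im);cv2.imwrite(f"pics/{n}0.png",im)
    print(n, -cam(n)[1][:3,:3].T@cam(n)[1][:3,3])
    if n=="wrist":continue
    for t in ["pen","stand","board","land","board_corner","holder","spool","bottle","driver","tray"]:
        print(n,t,[(np.round(d["uv"],1).tolist(),round(d["confidence"],2)) for d in bot.spot_point(n,t)[:4]])
print(bot.get_obs())
E
```

```text
scene [ 0.9999 -0.1795  0.8645]
scene pen [([388.1, 222.0], 0.98), ([336.5, 228.3], 0.63), ([368.2, 175.3], 0.34)]
scene stand [([366.9, 176.8], 0.95), ([177.6, 250.5], 0.75)]
scene board [([167.5, 228.4], 0.85)]
scene land [([149.2, 225.9], 0.56)]
scene board_corner [([208.5, 202.5], 0.89)]
scene holder [([180.2, 250.8], 0.65)]
scene spool [([297.2, 292.9], 0.73)]
scene bottle [([216.9, 323.4], 0.74), ([253.2, 162.8], 0.45)]
scene driver [([252.4, 161.7], 0.57)]
scene tray [([412.1, 262.5], 0.67), ([164.5, 224.6], 0.51)]
side [0.05   0.2177 0.5415]
side pen [([159.5, 254.7], 0.92), ([218.0, 245.8], 0.78)]
side stand [([160.1, 300.8], 0.98)]
side board [([396.0, 178.1], 0.74)]
side land [([413.2, 177.7], 0.97)]
side board_corner [([363.0, 206.2], 0.94), ([334.3, 181.2], 0.69)]
side holder [([386.2, 222.0], 0.91), ([151.4, 221.8], 0.22)]
side spool [([265.4, 202.9], 0.67)]
side bottle [([335.4, 180.7], 0.67)]
side driver [([323.9, 320.0], 0.67)]
side tray [([153.7, 220.0], 0.91), ([414.0, 182.4], 0.16)]
wrist [0.1388 0.4858 0.375 ]
{'clock': 1.15, 'joint_pos': array([ 1.151 ,  0.2406,  0.005 ,  1.3352, -0.    ,  1.5708]), 'joint_vel': array([-0.001 , -0.001 , -0.0024,  0.    ,  0.0002,  0.0017]), 'tau': array([  0.0001, -37.2226,  25.2691,   0.0014,  -0.0002,  -0.    ]), 'eef_pos': array([0.2038, 0.4566, 0.2533]), 'tool_rot': array([0.2083, 0.9781, 0.    , 0.    ]), 'ft_force': array([0.3736, 0.2786, 0.1968]), 'ft_torque': array([-0.0279, -0.0109, -0.0352]), 'grasp_force': 0.0, 'grip_width': 0.08519513889269542}
```

View pics/scene0.png

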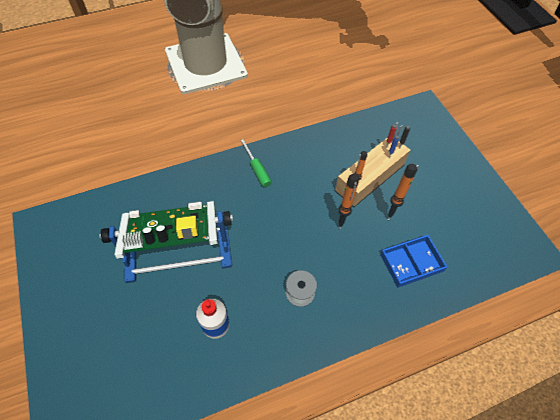

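View pics/side0.png

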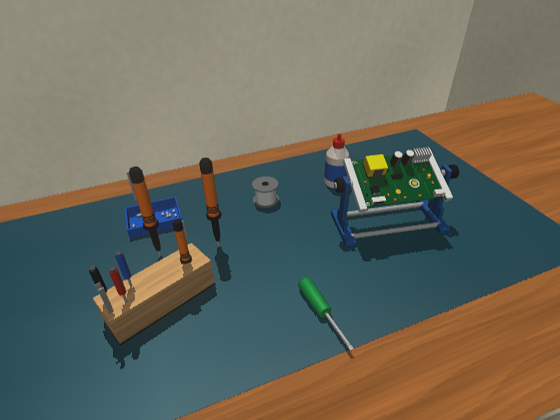

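The scene view shows three orange pens: one in the block (scene 362,163; side 182,240) and two larger free-standing ones (scene 348,200 and 402,190; side 145,210 and 212,200). The one in the block fits the description. The board's ringed land is at about side (414,183), scene (152,224).

Run:
```python
from h import *
np.set_printoptions(precision=4,suppress=True)
s,d=cam("scene"),cam("side")
P={"stand":((366.9,176.8),(160.1,300.8)),"board":((167.5,228.4),(396,178.1)),"land":((149.2,225.9),(413.2,177.7)),"corner":((208.5,202.5),(363,206.2)),"holder":((180.2,250.8),(386.2,222)),"spool":((297.2,292.9),(265.4,202.9)),"bottle":((216.9,323.4),(335.4,180.7)),"tray":((412.1,262.5),(153.7,220)),"driver":((252.4,161.7),(323.9,320)),"big1":((388.1,222),(218,245.8)),"big2":((336.5,228.3),(159.5,254.7)),"big1x":((336.5,228.3),(218,245.8)),"big2x":((388.1,222),(159.5,254.7))}
for k,(a,b) in P.items(): print(k,*tri([(s,a),(d,b)]))
for n,c,r in (("scene",s,(330,140,110,90)),("side",d,(85,150,150,195))):
    im=cv2.imread(f"pics/{n}0.png");print(n)
    for m in bot.silhouettes(n,"pen"):
        k=m["mask"].astype(np.uint8);y,x=np.nonzero(k);print(m["uv"],m["confidence"],x.min(),x.max(),y.min(),y.max())
a=cv2.imread("pics/scene0.png")[115:235,310:430];b=cv2.imread("pics/side0.png")[210:290,140:220]
c=cv2.imread("pics/scene0.png")[190:260,110:220];e=cv2.imread("pics/side0.png")[145:215,340:450]
z=lambda i,w,h:cv2.resize(i,(w,h),interpolation=cv2.INTER_CUBIC)
cv2.imwrite("pics/crop.png",np.vstack([np.hstack([z(a,330,330),z(b,330,330)]),np.hstack([z(c,330,210),z(e,330,210)])]))
```

```text
stand [0.5217 0.2532 0.0036] [array([ 2. , -0.5]), array([2.8, 0.3])]
board [ 0.552  -0.2244  0.1121] [array([0., 0.]), array([ 0., -0.])]
land [ 0.5367 -0.2547  0.1149] [array([0.8, 0.2]), array([ 0.8, -0.2])]
corner [ 0.5155 -0.1311  0.0976] [array([0.8, 0.2]), array([ 0.9, -0.1])]
holder [ 0.5496 -0.2193  0.0025] [array([-0.4, -0.1]), array([-0.4,  0.1])]
spool [ 0.7258 -0.0144 -0.0087] [array([ 1.5, -0. ]), array([1.3, 0. ])]
bottle [ 0.7285 -0.193   0.0033] [array([-0.9, -0.1]), array([-0.7,  0.1])]
tray [0.7538 0.237  0.001 ] [array([ 0.2, -0.1]), array([0.2, 0. ])]
driver [0.3806 0.0107 0.0007] [array([1.4, 0.1]), array([ 2.1, -0.1])]
big1 [0.6394 0.1759 0.0167] [array([-24.5,   2.1]), array([-26.3,  -5.4])]
big2 [ 0.6221  0.185  -0.0064] [array([25.4, -6.9]), array([31.4,  1. ])]
big1x [ 0.6207  0.1254 -0.0009] [array([ 1.7, -0.2]), array([1.9, 0.2])]
big2x [ 0.6459  0.2407 -0.0041] [array([ 0.7, -0.1]), array([0.8, 0.1])]
scene
[347.7, 199.2] 0.89 339 358 174 226
[405.4, 187.1] 0.77 389 417 164 216
[361.7, 163.4] 0.63 355 367 151 178
side
[212.7, 194.4] 0.75 199 221 157 246
[181.6, 245.4] 0.69 173 190 221 263
[263.9, 191.7] 0.49 252 278 177 207
```

View pics/crop.png

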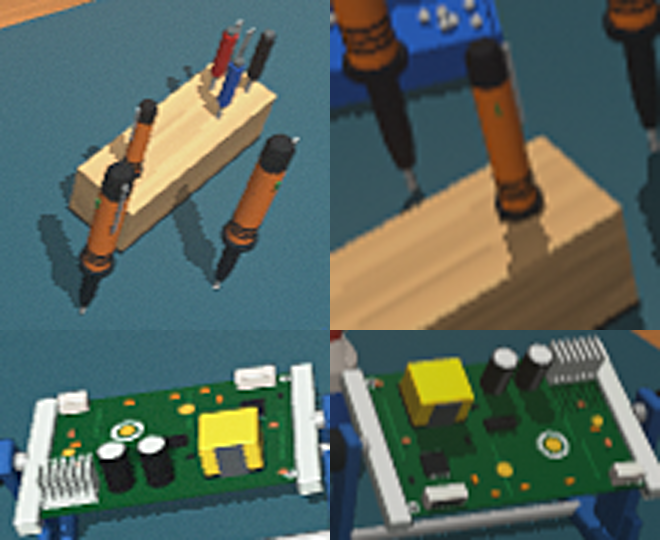

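The crop shows the chosen pen with its guard on the block's top: tail at scene (363.8,153.2), side (177.8,221.6), guard at side (186.5,259.7). The ring is at scene (152.3,223.3), side (414,183.3). The bigger pens standing on the mat are the decoys.

Run:
```python
from h import *
np.set_printoptions(precision=4,suppress=True)
s,d=cam("scene"),cam("side")
for a,b in (((363.8,153.2),(177.8,221.6)),((152.3,223.3),(414,183.3)),((350,174),(136,168)),((412,167),(205,160)),((350,174),(205,160)),((412,167),(136,168))): print(*tri([(s,a),(d,b)]))
print(atz(d,(186.5,259.7),.063),atz(d,(177.8,221.6),.147),atz(s,(363.8,153.2),.147))
# block axis: corners of near top edge
o=bot.get_obs();print(R.from_quat(o["tool_rot"]).as_matrix()); print(bot.camera_info("wrist"))
```

```text
[0.5455 0.1979 0.1468] [array([-0.3,  0.1]), array([-0.4, -0.1])]
[ 0.5279 -0.2497  0.1081] [array([0., 0.]), array([ 0., -0.])]
[0.6092 0.1861 0.1957] [array([ 28., -10.]), array([36.1,  5.5])]
[0.642  0.1725 0.2174] [array([-29.6,   5.7]), array([-30.7,  -9.2])]
[0.6155 0.126  0.2025] [array([ 1.6, -0.3]), array([1.7, 0.3])]
[0.6413 0.239  0.2011] [array([-0.3,  0.1]), array([-0.4, -0.1])]
[0.5431 0.1981 0.063 ] [0.5449 0.1974 0.147 ] [0.5456 0.1985 0.147 ]
[[-0.9132  0.4076  0.    ]
 [ 0.4076  0.9132  0.    ]
 [-0.      0.     -1.    ]]
{'intrinsics': array([[346.0403,   0.    , 283.5635],
       [  0.    , 346.0403, 206.8403],
       [  0.    ,   0.    ,   1.    ]]), 'hand_eye': array([[-0.0004, -0.9608, -0.2771,  0.0713],
       [ 1.    , -0.0004,  0.    ,  0.0001],
       [-0.0002, -0.2771,  0.9608, -0.1217],
       [ 0.    ,  0.    ,  0.    ,  1.    ]])}
```

Chosen pen: axis at about (0.545, 0.198), tail height 0.147 as it must be. The land is at about (0.528, -0.250, 0.108). I'll move over the pen with the closing axis along world y, away from the decoys.

```bash
python3 -m inch '[170,-130,0,0,0,0.42,60,340,-259,0,0,0,0.42,60,340,-259,0,0,0,0.42,60,340,-259,0,0,0,0.42,60,340,-259,0,0,0,0.42,60,340,-259,0,0,0,0.42,60,340,-259,0,0,0,0.42,60,340,-259,0,0,0,0.42,60]'; python3 -m inch '[0,0,0,0,0,0,60]'
python3 - <<'E'
from h import *
print(bot.get_obs())
```

```text
clock: 1.92
eef_pos: [0.4582, 0.2625, 0.2535]
tool_rot: [-0.0, 1.0, 0.0, 0.0]
ft_force: [1.1, 0.8, 0.5]
grip_width: 0.0508
grasp_force: 0.0
clock: 2.0
eef_pos: [0.4621, 0.2595, 0.2531]
tool_rot: [0.004, 1.0, -0.001, 0.002]
ft_force: [-0.1, 1.1, 0.1]
grip_width: 0.0508
grasp_force: 0.0
{'clock': 2.0, 'joint_pos': array([ 0.51334067,  0.29882855,  0.08253403,  1.35258232, -0.00303084,
        0.52169802]), 'joint_vel': array([ 0.08813115, -0.02793899, -0.04637055,  0.02288894,  0.07716797,
        0.08045248]), 'tau': array([ -2.56895341, -40.05374551,  25.45772374,   0.08404759,
        -0.34979886,  -0.48921196]), 'eef_pos': array([0.46207194, 0.25951495, 0.25305441]), 'tool_rot': array([ 4.18011232e-03,  9.99989654e-01, -8.42162149e-04,  1.58377856e-03]), 'ft_force': array([-0.06115483,  1.1440315 ,  0.14045816]), 'ft_torque': array([0.03577965, 0.02767473, 0.03477573]), 'grasp_force': 0.0, 'grip_width': 0.05077611481936417}bash: warning: here-document at line 17 delimited by end-of-file (wanted `E')
```

```bash
python3 -m inch '[40,-31,0,0,0,0,60,82,-61,0,0,0,0,60,82,-61,0,0,0,0,60,82,-61,0,0,0,0,60,82,-61,0,0,0,0,60]'
python3 - <<'E'
from h import *
np.set_printoptions(precision=4,suppress=True)
o=bot.get_obs();print(o["eef_pos"],o["tool_rot"]);c=cam("wrist");im=bot.camera("wrist")
for t in ("pen","pen_tip"): print(t,[(np.round(q["uv"],1).tolist(),round(q["confidence"],2)) for q in bot.spot_point("wrist",t)])
for m in bot.silhouettes("wrist","pen"):
    y,x=np.nonzero(m["mask"]);print(m["uv"],m["confidence"],x.min(),x.max(),y.min(),y.max())
for p in ((.5445,.198,.149),(.5445,.198,.062)): 
    uv=proj(c,p)[0];print(uv);cv2.drawMarker(im,tuple(int(v) for v in uv),(255,0,255),0,12)
cv2.imwrite("pics/w1.png",im)
E
```

```text
clock: 2.42
eef_pos: [0.5392, 0.2023, 0.2527]
tool_rot: [0.001, 1.0, 0.0, -0.001]
ft_force: [0.2, -0.6, -0.4]
grip_width: 0.0516
grasp_force: 0.0
[0.5392 0.2023 0.2527] [ 0.001   1.      0.     -0.0006]
pen [([280.5, 179.8], 0.9), ([315.2, 258.4], 0.74), ([311.3, 341.2], 0.45)]
pen_tip []
[329.0, 323.8] 0.94 310 355 258 371
[277.5, 212.0] 0.87 264 289 184 231
[215.2, 251.8] 0.62 149 221 244 382
[276.5457 222.9941]
[278.3606 192.9417]
```

View pics/w1.png

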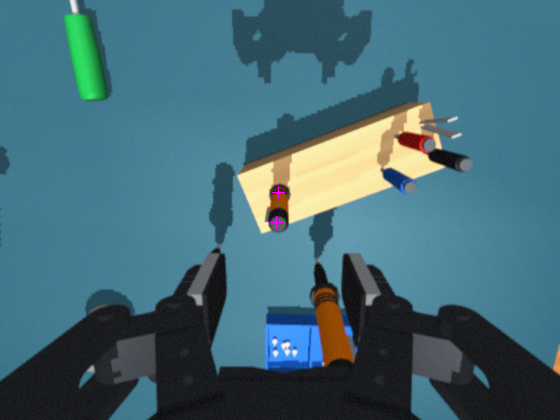

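The wrist view shows the predicted tail and guard marks right on the chosen pen (tail at 278,223), about 1 mm to the left in y. The decoys stand clear ahead. Now descend.

```bash
python3 -m inch '[0,0,-20,0,0,0,60,0,0,-50,0,0,0,60,0,0,-50,0,0,0,60,0,0,-50,0,0,0,60]'
python3 - <<'E'
from h import *
np.set_printoptions(precision=4,suppress=True)
o=bot.get_obs();print(o["eef_pos"],o["tool_rot"]);c=cam("wrist");im=bot.camera("wrist")
for m in bot.silhouettes("wrist","pen"):
    y,x=np.nonzero(m["mask"]);print(m["uv"],m["confidence"],x.min(),x.max(),y.min(),y.max())
for p in ((.5445,.199,.149),(.5445,.199,.067)): 
    uv=proj(c,p)[0];print(uv);cv2.drawMarker(im,tuple(int(v) for v in uv),(255,0,255),0,12)
cv2.imwrite("pics/w2.png",im[130:330,180:380].repeat(3,0).repeat(3,1))
E
```

```text
clock: 2.95
eef_pos: [0.5368, 0.2034, 0.2022]
tool_rot: [-0.001, 1.0, -0.001, -0.002]
ft_force: [-0.5, -0.6, 0.3]
grip_width: 0.0513
grasp_force: 0.0
[0.5368 0.2034 0.2022] [-0.0009  1.     -0.0008 -0.0021]
[275.7, 236.5] 0.75 258 289 201 267
[140.7, 402.3] 0.71 115 155 375 419
[331.0, 335.6] 0.57 312 351 282 370
[274.8136 256.9169]
[277.529  213.3923]
```

View pics/w2.png

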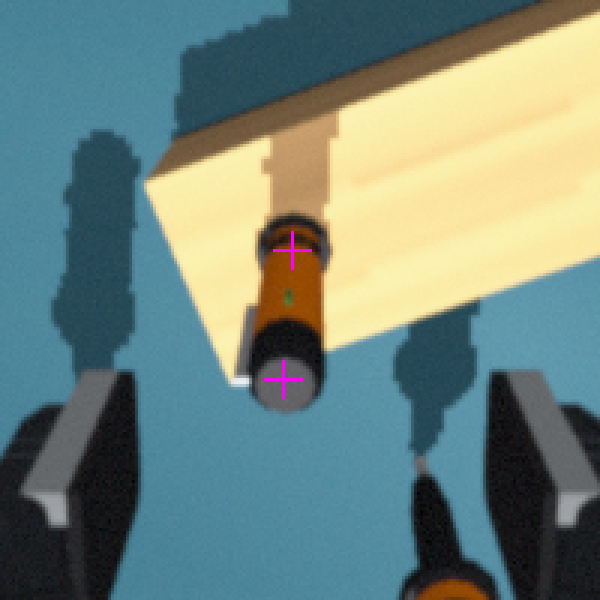

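The marks sit on the pen to within 0.5 mm. A grey clip shows on the barrel's -y side (crop 240,350), so I'll turn the hand a quarter turn to close along x, leaving the clip between the pads.

```bash
python3 -m inch '[8,-4,0,0,0,-0.12,60,8,-4,0,0,0,-0.24,60,8,-4,0,0,0,-0.36,60,8,-4,0,0,0,-0.48,60,8,-4,0,0,0,-0.6,60,8,-4,0,0,0,-0.72,60,8,-4,0,0,0,-0.84,60,8,-4,0,0,0,-0.96,60]'
python3 -m inch '[0,0,0,0,0,-0.12,60,0,0,0,0,0,-0.24,60,0,0,0,0,0,-0.36,60,0,0,0,0,0,-0.48,60,0,0,0,0,0,-0.6,60,0,0,0,0,0,-0.61,60,0,0,0,0,0,-0.61,60,0,0,0,0,0,-0.61,60]'
python3 - <<'E'
from h import *
np.set_printoptions(precision=4,suppress=True)
o=bot.get_obs();print(o["eef_pos"],o["tool_rot"],R.from_quat(o["tool_rot"]).as_matrix());c=cam("wrist");im=bot.camera("wrist")
for m in bot.silhouettes("wrist","pen"):
    y,x=np.nonzero(m["mask"]);print(m["uv"],m["confidence"],x.min(),x.max(),y.min(),y.max())
for p in ((.5445,.199,.149),(.5445,.199,.067)): 
    uv=proj(c,p)[0];print(uv);cv2.drawMarker(im,tuple(int(v) for v in uv),(255,0,255),0,12)
cv2.imwrite("pics/w3.png",im)
E
```

```text
clock: 3.72
eef_pos: [0.5479, 0.1996, 0.2058]
tool_rot: [0.464, 0.886, 0.002, 0.001]
ft_force: [0.7, 0.7, 0.2]
grip_width: 0.0512
grasp_force: 0.0
clock: 4.38
eef_pos: [0.5474, 0.1993, 0.2046]
tool_rot: [0.706, 0.708, 0.001, 0.0]
ft_force: [-0.1, -0.2, -0.5]
grip_width: 0.0512
grasp_force: 0.0
[0.5474 0.1993 0.2046] [0.7058 0.7084 0.001  0.0005] [[-0.0036  1.      0.002 ]
 [ 1.      0.0036  0.0007]
 [ 0.0007  0.002  -1.    ]]
[280.7, 224.2] 0.96 267 293 189 256
[486.6, 167.5] 0.93 382 559 130 212
[427.7, 402.2] 0.66 364 457 259 419
[279.5896 242.0204]
[280.5242 202.5568]
```

View pics/w3.png

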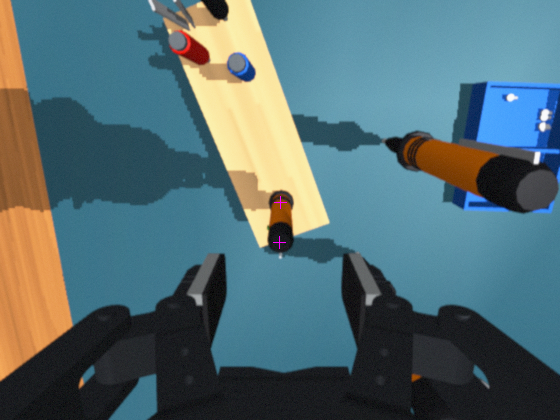

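The quarter turn is done: marks lie on the pen (279,242), the clip points away between the pads, and the decoy stands clear at lower right. Descend and grip at pen height about 107.

```bash
python3 -m inch '[-3,0,-25,0,0,0,60,-3,0,-50,0,0,0,60,-3,0,-75,0,0,0,60,-3,0,-88,0,0,0,60,-3,0,-88,0,0,0,60,-3,0,-88,0,0,0,60]'
```

```text
clock: 4.98
eef_pos: [0.5434, 0.1988, 0.1148]
tool_rot: [0.707, 0.708, -0.001, -0.0]
ft_force: [-0.4, 0.1, 0.9]
grip_width: 0.0513
grasp_force: 0.0
```

```bash
python3 -m inch '[1,0,2,0,0,0,0,1,0,2,0,0,0,0,1,0,2,0,0,0,0,1,0,2,0,0,0,0,1,0,2,0,0,0,0,1,0,2,0,0,0,0,1,0,2,0,0,0,0]';python3 -m inch '[0,0,5,0,0,0,0,0,0,15,0,0,0,0,0,0,30,0,0,0,0,0,0,50,0,0,0,0,0,0,75,0,0,0,0,0,0,100,0,0,0,0,0,0,120,0,0,0,0,0,0,120,0,0,0,0]'
```

```text
clock: 5.57
eef_pos: [0.546, 0.1995, 0.1192]
tool_rot: [0.707, 0.707, 0.002, 0.001]
ft_force: [-0.2, -0.3, 6.8]
grip_width: 0.0136
grasp_force: 58.3
clock: 6.23
eef_pos: [0.547, 0.1998, 0.243]
tool_rot: [0.707, 0.707, 0.004, 0.002]
ft_force: [0.6, 0.5, 0.0]
grip_width: 0.0136
grasp_force: 58.5
```

```bash
python3 -m inch '[0,0,35,0,0,0,0,-20,-30,45,0,0,0,0,-35,-65,45,0,0,0,0,-40,-105,45,0,0,0,0,-40,-145,45,0,0,0,0,-40,-185,45,0,0,0,0,-35,-225,45,0,0,0,0,-25,-265,45,0,0,0,0]';python3 -m inch '[5,-35,0,0,0,0,0,5,-70,0,0,0,0,0,5,-105,0,0,0,0,0,5,-130,0,0,0,0,0,5,-140,0,0,0,0,0,5,-140,0,0,0,0,0,5,-140,0,0,0,0,0]'
python3 - <<'E'
from h import *
np.set_printoptions(precision=4,suppress=True)
for n in ("wrist","scene","side"):
    o=bot.get_obs();c=cam(n);im=bot.camera(n);print(n,o["eef_pos"],o["tool_rot"])
    cv2.imwrite(f"pics/b_{n}.png",im)
    for t in ("land","board_corner","board","pen_tip"): print(t,[(np.round(q["uv"],1).tolist(),round(q["confidence"],2)) for q in bot.spot_point(n,t)[:3]])
E
```

```text
clock: 6.9
eef_pos: [0.5183, -0.0676, 0.2822]
tool_rot: [0.707, 0.708, -0.0, -0.001]
ft_force: [0.3, 1.0, -1.6]
grip_width: 0.0136
grasp_force: 58.9
clock: 7.48
eef_pos: [0.5244, -0.2057, 0.2817]
tool_rot: [0.707, 0.707, 0.0, -0.001]
ft_force: [-0.5, -0.7, -0.9]
grip_width: 0.0134
grasp_force: 58.9
wrist [ 0.5244 -0.2057  0.2817] [ 0.707   0.7072  0.     -0.0009]
land [([290.1, 236.8], 0.75)]
board_corner [([271.7, 107.9], 0.78)]
board [([312.0, 213.5], 0.59)]
pen_tip []
scene [ 0.525  -0.2045  0.2825] [ 0.706   0.7082  0.0001 -0.    ]
land [([148.2, 224.0], 0.96)]
board_corner [([210.3, 204.0], 0.76)]
board [([165.0, 227.1], 0.63)]
pen_tip [([207.8, 203.2], 0.47)]
side [ 0.5249 -0.2054  0.2825] [0.7065 0.7078 0.     0.0001]
land [([413.1, 180.3], 0.72)]
board_corner [([364.7, 206.3], 0.74), ([334.4, 182.3], 0.51)]
board []
pen_tip [([395.3, 177.6], 0.66), ([385.8, 221.8], 0.6)]
```

View pics/b_wrist.png

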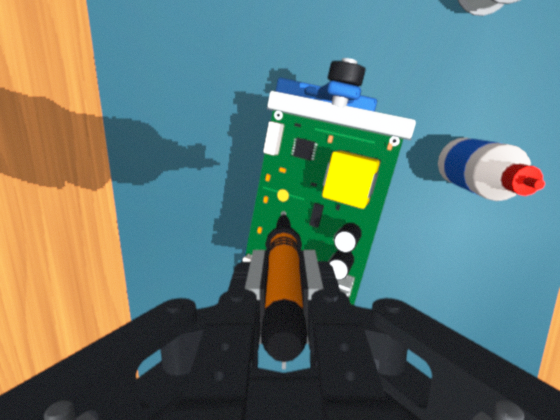

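The pen is held straight along the tool axis. It hides the land in this view, and the board is yawed about 10°. I'll back off along +y for one clean composite view to fit the board's pose.

```bash
python3 -m inch '[0,30,10,0,0,0,0,0,55,20,0,0,0,0,0,60,20,0,0,0,0,0,60,20,0,0,0,0,0,60,20,0,0,0,0]'
python3 - <<'E'
from h import *
import pickle
np.set_printoptions(precision=4,suppress=True)
o=bot.get_obs();c=cam("wrist");w=bot.camera("wrist");print(o["eef_pos"],o["tool_rot"])
for t in ("land","board_corner","board"): print(t,[(np.round(q["uv"],1).tolist(),round(q["confidence"],2)) for q in bot.spot_point("wrist",t)[:3]])
pickle.dump(c,open("wc.pkl","wb"));cv2.imwrite("pics/b2w.png",w)
z=lambda i,k:cv2.resize(i,None,fx=k,fy=k,interpolation=cv2.INTER_CUBIC)
out=np.zeros((600,800,3),np.uint8)
out[:600,:360]=z(w[0:300,215:395],2)
# scene/side first pictures (no arm)
out[:280,360:800]=z(cv2.imread("pics/scene0.png")[190:260,110:220],4)
out[300:580,360:800]=z(cv2.imread("pics/side0.png")[145:215,340:450],4)
cv2.imwrite("pics/comp.png",out)
E
```

```text
clock: 8.65
eef_pos: [0.5249, -0.1461, 0.3022]
tool_rot: [0.707, 0.708, -0.0, 0.0]
ft_force: [-0.4, -0.5, -1.4]
grip_width: 0.0138
grasp_force: 58.9
[ 0.5249 -0.1461  0.3022] [ 0.7065  0.7077 -0.0002  0.0003]
land []
board_corner [([273.3, 171.3], 0.72)]
board [([307.7, 265.0], 0.71)]
```

View pics/comp.png

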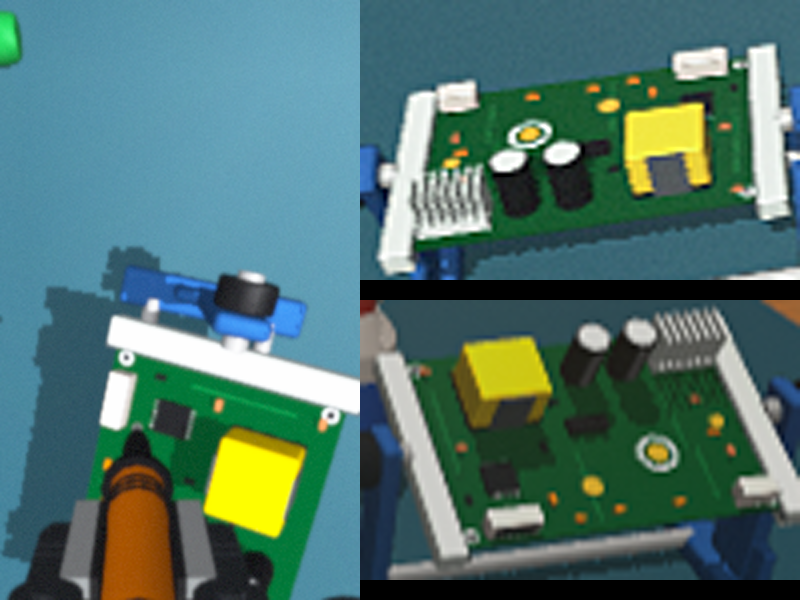

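The composite shows the ring at scene crop (529,134) and side crop (657,454), plus the long board edges in all three views. Fitting position, yaw and tilt to these.

```bash
cat > fit.py <<'E'
from h import *
import pickle
from scipy.optimize import least_squares
np.set_printoptions(precision=4,suppress=True)
S,D=cam("scene"),cam("side");W=pickle.load(open("wc.pkl","rb"))
sc=lambda X,Y:(110+(X-360)/4,190+Y/4)
sd=lambda X,Y:(340+(X-360)/4,145+(Y-300)/4)
wr=lambda X,Y:(215+X/2,Y/2)
pts=[(S,(-16,-30),sc(529,134),3),(D,(-16,-30),sd(657,454),3),(S,(-55,80),(209.4,203.2),1),(D,(-55,80),(364,206.2),1),(W,(-55,80),(273.3,171.3),1)]
lin=[(S,-55,sc(500,90)),(S,-55,sc(670,74)),(S,55,sc(425,246)),(S,55,sc(750,207)),(D,-55,sd(470,545)),(D,-55,sd(735,512)),(W,-55,wr(112,345)),(W,-55,wr(90,490)),(W,55,wr(340,418)),(W,55,wr(292,592))]
def pose(p): return R.from_euler("z",p[2])*R.from_euler("y",-p[3]),np.array([p[0],p[1],.115])
def f(p):
    r,o=pose(p);P=lambda c,x,y:proj(c,r.apply([x/1e3,y/1e3,0])+o)[0];e=[]
    for c,b,uv,w in pts: e+=list((P(c,*b)-uv)*w)
    for c,x,uv in lin:
        a,b=P(c,x,-80),P(c,x,80);t=(b-a)/np.linalg.norm(b-a);e.append(t[0]*(uv[1]-a[1])-t[1]*(uv[0]-a[0]))
    return e
if __name__=="__main__":
    s=least_squares(f,[.55,-.22,-.17,.33],loss="soft_l1");p=s.x
    cov=np.linalg.inv(s.jac.T@s.jac)
    r,o=pose(p);L=r.apply([-.016,-.03,0])+o
    print(p,np.degrees(p[2:]),np.degrees(np.sqrt(np.diag(cov))[2:]),"\n",np.round(f(p),1),"\nland",L,"n",r.as_matrix()[:,2])
    np.save("bp.npy",p)
E
python3 fit.py
```

```text
[ 0.5489 -0.2231 -0.1949  0.3732] [-11.1644  21.384 ] [0.5008 1.2473] 
 [-0.  -0.6 -1.  -2.4 -1.9  0.1  1.8  0.9 -0.   0.1  0.1  2.2  0.2  2.8
  0.7 -0.1 -2.   0.9 -1.2  0.2] 
land [ 0.5285 -0.2497  0.1092] n [-0.3577  0.0706  0.9312]
```

```bash
python3 -m inch '[-10,-38,0,0,0,0,0,-20,-76,0,-0.02,-0.1,0,0,-35,-110,0,-0.043,-0.22,0,0,-50,-145,0,-0.065,-0.33,0,0,-58,-164,0,-0.072,-0.366,0,0,-58,-164,0,-0.072,-0.366,0,0,-58,-164,0,-0.072,-0.366,0,0,-58,-164,0,-0.072,-0.366,0,0]'
python3 - <<'E'
from h import *
from fit import pose
import pickle
np.set_printoptions(precision=4,suppress=True)
o=bot.get_obs();c=cam("wrist");w=bot.camera("wrist");pickle.dump(c,open("wc2.pkl","wb"));cv2.imwrite("pics/b3w.png",w)
print(o["joint_pos"],R.from_quat(o["tool_rot"]).as_matrix()[:,2])
r,t=pose(np.load("bp.npy"))
for q in ("land","board_corner","board"): print(q,[(np.round(x["uv"],1).tolist(),round(x["confidence"],2)) for x in bot.spot_point("wrist",q)[:3]])
print("pred",proj(c,r.apply([[-.016,-.03,0],[-.055,.08,0],[0,0,0]])+t))
q=proj(c,r.apply([[-.055,.08,0],[.055,.08,0],[.055,-.08,0],[-.055,-.08,0]])+t)
k=cv2.resize(w,None,fx=1.4,fy=1.4,interpolation=cv2.INTER_CUBIC);cv2.polylines(k,[np.int32(q*1.4)],True,(255,0,255),1)
cv2.drawMarker(k,tuple(int(v*1.4) for v in proj(c,r.apply([-.016,-.03,0])+t)[0]),(255,0,255),0,8)
cv2.imwrite("pics/v3.png",k)
E
```

```text
clock: 9.52
eef_pos: [0.4668, -0.3103, 0.3025]
tool_rot: [0.695, 0.695, 0.103, 0.154]
ft_force: [0.1, -0.5, -0.6]
grip_width: 0.0138
grasp_force: 59.0
[-0.6707  0.0998 -0.1033  1.0333  0.1677  0.9285] [ 0.3573 -0.0704 -0.9313]
land [([272.8, 99.9], 0.72)]
board_corner []
board [([299.4, 70.2], 0.91)]
pred [[271.9158 102.1592]
 [249.071  -50.0868]
 [296.5207  70.2865]]
```

View pics/v3.png

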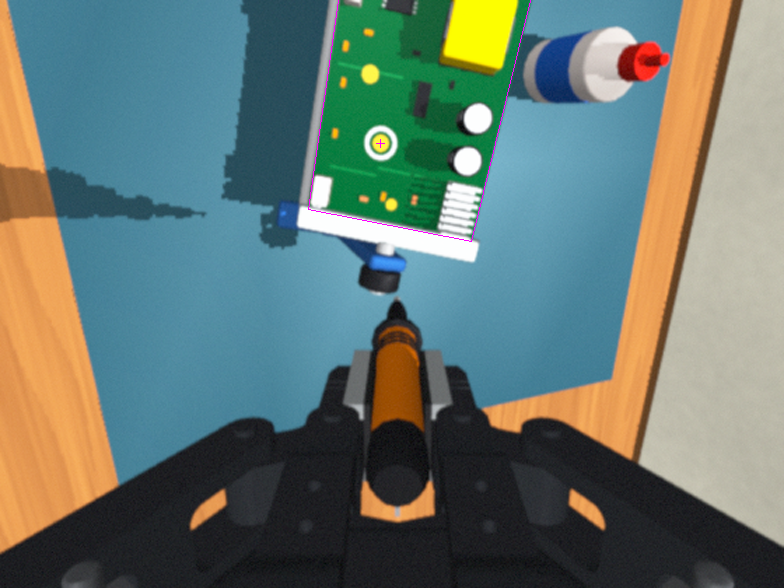

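The overlay of the fitted outline and land cross matches the picture (ring at 380,143 in the enlarged view). I'll sharpen the tilt with the unringed lands and corner rings as free in-plane points seen in several views.

```bash
cat > fit2.py <<'E'
from fit import *
import fit
V=pickle.load(open("wc2.pkl","rb"));v=lambda X,Y:(X/1.4,Y/1.4)
fit.pts=[(S,(-16,-30),sc(529,134),2),(D,(-16,-30),sd(657,454),2),(V,(-16,-30),v(380,143),2)]
fit.lin=[l for l in lin if l[0] is not S]+[(V,-55,v(336,2)),(V,-55,v(310,206)),(V,55,v(527,5)),(V,55,v(474,236))]
F=[[(V,v(370,74)),(S,sc(609,105)),(D,sd(593,487))],[(V,v(391,204)),(S,sc(453,163)),(D,sd(716,421))],
   [(W,wr(126,357)),(S,sc(741,65)),(D,sd(471,537))],[(W,wr(331,415)),(S,sc(745,193))]]
def g(p):
    e=list(f(p[:4]));r,o=pose(p[:4])
    for i,l in enumerate(F):
        X=r.apply([*(p[4+2*i:6+2*i]),0])+o
        for c,uv in l: e+=list(proj(c,X)[0]-uv)
    return e
q0=[-.016,.01,-.01,-.07,-.048,.073,.048,.073]
s=least_squares(g,[*np.load("bp.npy"),*q0],loss="soft_l1");p=s.x
r,o=pose(p[:4]);L=r.apply([-.016,-.03,0])+o
print(np.degrees(p[2:4]),np.degrees(np.sqrt(np.diag(np.linalg.inv(s.jac.T@s.jac)))[2:4]),"\n",np.round(s.fun,1),p[4:],"\nland",L,"n",r.as_matrix()[:,2],"yb",r.as_matrix()[:,1])
np.save("bp2.npy",p[:4])
o=bot.get_obs();T=R.from_quat(o["tool_rot"]).as_matrix()
n=r.as_matrix()[:,2];print("turn",np.cross(T[:,2],-n),"TCP hover 30",(L+n*.142-o["eef_pos"])*1e3)
# pen in hand: nose line in wrist view, predicted tip on tool axis
print("tool axis px",proj(cam("wrist"),o["eef_pos"]+np.outer([.06,.1,.112,-.03],T[:,2]))*1.4)
E
python3 fit2.py
```

```text
[-10.4403  22.0833] [0.3343 1.4883] 
 [-0.1 -0.3 -0.6 -1.5  0.7  0.2  1.3 -0.  -0.7  1.1  0.4  0.6 -0.5  0.3
  0.   0.3 -0.2  0.  -0.2 -0.2 -0.5 -0.6 -0.1 -0.1 -0.4 -0.2 -0.3 -0.4
  0.  -0.  -0.3 -0.7 -0.1 -0.3  0.2  0.3  0.3 -1.4] [-0.0294  0.0085 -0.0028 -0.0662 -0.0475  0.075   0.0515  0.0733] 
land [ 0.5285 -0.2498  0.109 ] n [-0.3697  0.0681  0.9266] yb [0.1812 0.9834 0.    ]
turn [ 0.0009 -0.013   0.0013] TCP hover 30 [  8.0022  69.0831 -61.7516]
tool axis px [[397.8743 333.316 ]
 [397.7184 303.0405]
 [397.6812 295.8147]
 [398.6308 480.2542]]
```

Tilt 22°±1, land at (0.5285, -0.2498, 0.109), pen coaxial with the tool. Go to a hover along the normal, then take a force baseline.

```bash
python3 -m inch '[2,20,0,0,0,0,0,4,40,0,0,-0.013,0,0,6,60,0,0,-0.013,0,0,8,69,-10,0,-0.013,0,0,8,69,-35,0,-0.013,0,0,8,69,-55,0,-0.013,0,0,8,69,-62,0,-0.013,0,0,8,69,-62,0,-0.013,0,0]'
cat > st.py <<'E'
from h import *
from fit import pose
import sys
np.set_printoptions(precision=4,suppress=True)
r,t=pose(np.load("bp2.npy"));n=r.as_matrix()[:,2];L=r.apply([-.016,-.03,0])+t
Fs=[];E=[];Z=[]
for i in range(int(sys.argv[1])):
    bot.camera("scene" if i%2 else "side");o=bot.get_obs();Fs.append(o["ft_force"]);E.append(o["eef_pos"]);Z.append(R.from_quat(o["tool_rot"]).as_matrix()[:,2])
Fs,E,Z=map(np.array,(Fs,E,Z));e=E.mean(0);z=Z.mean(0);tip=e+z*.112
print("clk",o["clock"],"F",Fs.mean(0),"Fn",(Fs@n).mean(),"sd",(Fs@n).std(),"eef",e,"sd",E.std(0),"ang deg",np.degrees(np.arccos(min(1,-z@n/np.linalg.norm(z)))),"\ntip-land board mm",r.inv().apply(tip-L)*1e3,"width",o["grip_width"])
E
python3 st.py 8
python3 - <<'E'
from h import *
for n in ("scene","side"):
    im=bot.camera(n);cv2.imwrite(f"pics/hv_{n}.png",im)
    for t in ("pen_tip","land"):print(n,t,[(np.round(q["uv"],1).tolist(),round(q["confidence"],2)) for q in bot.spot_point(n,t)[:3]])
    o=bot.get_obs();z=R.from_quat(o["tool_rot"]).as_matrix()[:,2];print(proj(cam(n),o["eef_pos"]+z*.112),proj(cam(n),[.5285,-.2498,.109]))
E
```

```text
clock: 10.38
eef_pos: [0.4741, -0.2394, 0.2378]
tool_rot: [0.694, 0.695, 0.107, 0.156]
ft_force: [-0.3, 0.3, -0.7]
grip_width: 0.0136
grasp_force: 59.0
clk 10.7833 F [ 0.1311 -0.1587 -0.559 ] Fn -0.5773072915657882 sd 0.35815355245789576 eef [ 0.4756 -0.2412  0.2414] sd [0.0003 0.0004 0.0007] ang deg 0.1869388999435894 
tip-land board mm [ 0.4184 -1.4478 30.8539] width 0.013523019982084354
scene pen_tip []
scene land [([149.0, 222.1], 0.9), ([297.9, 291.3], 0.64)]
[[147.77253756 211.01937774]] [[152.20452141 223.33986189]]
side pen_tip [([153.3, 224.0], 0.54)]
side land [([413.0, 181.1], 0.92)]
[[420.66915355 174.12687622]] [[413.9627133  182.75304029]]
```

```bash
python3 -m inch '[3,0,-8,0,0,0,0,5,0,-13,0,0,0,0,7,0,-19,0,0,0,0,7,0,-19,0,0,0,0,7,0,-19,0,0,0,0]'
python3 st.py 6
python3 - <<'E'
from h import *
z=lambda i,k:cv2.resize(i,None,fx=k,fy=k,interpolation=cv2.INTER_CUBIC)
o=[z(bot.camera(n)[y:y+h,x:x+w],k) for n,x,y,w,h,k in (("scene",120,175,66,60,6),("side",380,130,66,80,6),("wrist",245,165,80,60,5))]
im=np.zeros((600,800,3),np.uint8)
im[:360,:396]=o[0];im[:480,400:796]=o[1];im[360:600,:400]=o[2][:240,:400]
cv2.imwrite("pics/near.png",im)
E
```

```text
clock: 11.5
eef_pos: [0.4815, -0.2406, 0.2202]
tool_rot: [0.694, 0.694, 0.108, 0.158]
ft_force: [0.7, 0.1, -0.7]
grip_width: 0.0138
grasp_force: 59.0
clk 11.8 F [ 0.5693  0.0641 -1.0573] Fn -1.1858946328195614 sd 0.4535485450163554 eef [ 0.4819 -0.241   0.2214] sd [0.0001 0.0001 0.0003] ang deg 0.13044572968140755 
tip-land board mm [-1.5681 -0.0298  9.9658] width 0.013359274182664365
```

View pics/near.png

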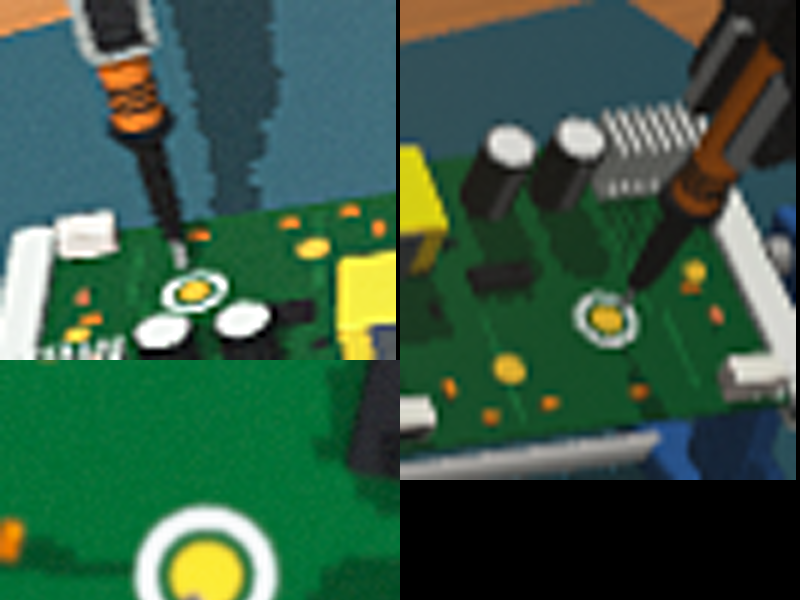

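The tip shows just short of the land: scene crop (181,265) against the land at (195,291); side crop (627,297) against (606,319). Triangulating both.

Run:
```python
from h import *
from fit import pose
np.set_printoptions(precision=4,suppress=True)
s,d=cam("scene"),cam("side");r,t=pose(np.load("bp2.npy"))
a=tri([(s,(150.2,219.2)),(d,(417.8,179.5))]);b=tri([(s,(152.5,223.5)),(d,(414.3,183.2))])
print(a,b,"board mm",r.inv().apply(a[0]-b[0])*1e3)
```

```text
(array([ 0.5236, -0.2513,  0.119 ]), [array([-0.5, -0.2]), array([-0.5,  0.1])]) (array([ 0.5281, -0.2499,  0.108 ]), [array([-0.3, -0.1]), array([-0.3,  0.1])]) board mm [ 0.2379 -2.2029 11.7057]
```

Run:
```python
from h import *
o=bot.get_obs();z=R.from_quat(o["tool_rot"]).as_matrix()[:,2]
print(proj(cam("wrist"),o["eef_pos"]+np.outer([.112,.120,.122,.124],z)))
```

```text
[[284.03391295 211.28837764]
 [284.01828596 208.11005926]
 [284.014527   207.3455365 ]
 [284.01082448 206.59249482]]
```

```bash
python3 -m inch '[2,0,-3,0,0,0,0,4,0,-7,0,0,0,0,4,0,-7,0,0,0,0,4,0,-7,0,0,0,0]';python3 st.py 8; python3 -m inch '[0.4,-0.1,-0.9,0,0,0,0,0.7,-0.1,-1.9,0,0,0,0,0.7,-0.1,-1.9,0,0,0,0]';python3 st.py 8;python3 -m inch '[0.4,-0.1,-0.9,0,0,0,0,0.7,-0.1,-1.9,0,0,0,0,0.7,-0.1,-1.9,0,0,0,0]';python3 st.py 8
```

```text
clock: 12.28
eef_pos: [0.4856, -0.2408, 0.2136]
tool_rot: [0.694, 0.694, 0.108, 0.158]
ft_force: [0.4, 0.1, -1.7]
grip_width: 0.0137
grasp_force: 59.0
clk 12.6833 F [-0.1286  0.2968 -0.8441] Fn -0.714350884299291 sd 0.36553203315690325 eef [ 0.4858 -0.241   0.2143] sd [0.0001 0.0001 0.0002] ang deg 0.126075048325146 
tip-land board mm [-0.6966  0.715   1.9416] width 0.013642840958986574
clock: 12.93
eef_pos: [0.4866, -0.2411, 0.2124]
tool_rot: [0.694, 0.694, 0.108, 0.159]
ft_force: [0.3, -0.2, 0.4]
grip_width: 0.0136
grasp_force: 59.0
clk 13.3333 F [-0.3168 -0.0019 -0.1328] Fn -0.006098155165324637 sd 0.4060364657853326 eef [ 0.4866 -0.2411  0.2125] sd [0. 0. 0.] ang deg 0.13444547551644503 
tip-land board mm [-0.6375  0.6876 -0.0033] width 0.013656944192714038
clock: 13.58
eef_pos: [0.4873, -0.2412, 0.2104]
tool_rot: [0.694, 0.694, 0.108, 0.159]
ft_force: [0.1, -0.1, 0.3]
grip_width: 0.0133
grasp_force: 59.0
clk 13.9833 F [-0.1088  0.0514  0.5051] Fn 0.5118054704599675 sd 0.6530263021011687 eef [ 0.4873 -0.2412  0.2106] sd [0. 0. 0.] ang deg 0.13305274061537609 
tip-land board mm [-0.6959  0.7277 -2.0547] width 0.013636595335989507
```

Contact found: the force rises by about 0.75 N, then 1.25 N, over the baseline, which matches about 0.6 and 2.6 mm of tip travel. Go 1.4 mm further and average longer.

```bash
python3 -m inch '[0.3,-0.1,-0.7,0,0,0,0,0.5,-0.1,-1.3,0,0,0,0,0.5,-0.1,-1.3,0,0,0,0,0.5,-0.1,-1.3,0,0,0,0]';python3 st.py 24
```

```text
clock: 14.32
eef_pos: [0.4878, -0.2413, 0.2093]
tool_rot: [0.694, 0.694, 0.108, 0.159]
ft_force: [0.4, -0.4, 0.2]
grip_width: 0.0134
grasp_force: 59.0
clk 15.5167 F [ 0.0723 -0.1441  0.9827] Fn 0.8740356429447175 sd 0.5380912185467301 eef [ 0.4878 -0.2413  0.2093] sd [0. 0. 0.] ang deg 0.1302223214037669 
tip-land board mm [-0.7579  0.738  -3.4585] width 0.013566145300774582
```

The force is 1.62 N over the baseline, which is half-way travel. The pen is within 0.2° of the fitted normal and the estimated tip position is about 1 mm from the land centre. Handing in.

```bash
python3 -c "from workcell import bot; print(bot.job_done())"
```

```text
the job is handed in; nothing more can be done
None
```

I handed the job in with the orange test pen held steady on the ringed land: about 1.6 N (roughly 4 mm of tip travel), square to the board within its 1–1.5° tilt estimate, and about 1 mm off centre; I did not take a picture after contact.

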